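# Square a glazed sample tile into the corner of a marking board

## Task

Take the wooden pusher from its cork pad and, with it alone, nudge the glazed tile across the board: first press it flat against the long fence for a moment, then slide it along the fence and press it for a moment against the short stop, so that it sits square in the corner, touching on both edges. The glaze chips easily: press just firmly enough to feel it seat, never hard, do not touch the tile with the fingers, and leave the basin, jar and bottle where they are. Finally stand the pusher upright on its cork pad again and let go.

Things in the scene. Friction and masses are not known exactly. Their poses are not given: they have to be found in the camera images.
- board: Fixed plywood board 260 x 260 x 12 mm on the bench, turned by up to 0.3 rad. Origin: centre of its underside; z up. On it two bare aluminium bars, 18 mm high and 20 mm thick, form an inner square corner: the long fence on its +x side and the short stop on its +y side, each clamped rigidly by hand on its slotted mount.
- corner (a point): The nominal corner at the board's top (12 mm above the bench), 100 mm along +x and +y from the board's centre, axes as the board's. The fence's face is parallel to this frame's plane x = 0, the stop's to y = 0, but each bar may be clamped up to 6 mm before or behind that plane. The tile lies on the -x, -y side and sits seated with its centre 60 mm from each real face.
- fence: The long fence's fixed mount: two thin dark plates. Its bar, 240 mm along the board's y, is clamped on it. Origin: centre of the bar's underside for the nominal setting, 10 mm behind the nominal face; it does not follow the bar, whose real face is up to 6 mm nearer to or farther from the board's centre.
- stop: The short stop's fixed mount, the same with a bar 120 mm along the board's x. Its own x axis points along the board's +y. Origin as for the fence: centre of the bar's underside for the nominal setting; the real face is up to 6 mm nearer or farther.
- fence_pin (a joint): Steel feeler pin, 6 mm thick, 6 mm above the board, standing 5 mm out of its face, 90 mm from the nominal corner. Value in m: 0 out, about 0.005 pushed in level with the bar's face. A light spring (under 0.3 N) makes it follow the tile, so 0.005 minus the value is the tile's gap there.
- stop_pin (a joint): The same feeler pin in the stop's face, 60 mm from the nominal corner; 0 out, about 0.005 when the tile touches the stop.
- tile: Loose glazed mottled green tile, 120 x 120 x 12 mm, 0.2 to 0.42 kg, flat on the board, centre 85 to 120 mm from the nominal faces, up to 0.2 rad off square. Origin: centre of underside; z up, x, y along its edges, roughly as the board's. Sliding drag on the board is an unknown 1 to 5 N, to be overcome before a push reaches a bar; its edges chip if they bear on a bar with over 15 N.
- pusher: Loose wooden pusher, 70 g, standing upright on the cork pad: a square foot 32 x 32 mm, 20 mm high, under a square handle 22 x 22 mm that reaches from 20 to 70 mm above its underside. Origin: centre of its underside; z up, x and y along its flat sides, so that each side of the foot can push. Grip the handle by two opposite flats.
- pad: Fixed cork pad 90 x 90 x 4 mm on the bench, the pusher's place. Origin: centre of its underside.
- basin: Bystander: upturned green washbasin model, 150 mm across, 64 mm high. Origin: centre of its underside. Leave alone.
- jar: Bystander: glass jar with a steel lid, 60 mm across, 85 mm high. Origin: centre of its underside. Leave alone.
- bottle: Bystander: clear plastic bottle, 52 mm across, 150 mm high. Origin: centre of its underside. Leave alone.
Things that resemble listed ones, but are neither listed nor needed, are in the scene too. Of the things that look like the pad, take the one that is nearest to the robot's base at the start.

How it is judged:
On the way, in this order (a step that is already met when the one before it is completed fails the run):
1. the pusher is lifted off its pad (height (world z) of pusher above 0.012 m and horizontal distance between pusher and pad above 0.07 m), for 0.1 s.
2. the pusher presses the tile flat against the long fence (1.5 N or more, within 0.03 rad) for 0.3 s (contact force between tile and fence above 1.5 N and contact force between tile and pusher above 1 N and angle between the x axis of tile and the x axis of corner, either way round below 0.03 rad), for 0.3 s.
3. the pusher presses the tile against the short stop (1.5 N or more) for 0.3 s, with the tile still within 3 mm of the fence (its pin pushed in by 2 mm or more) (contact force between tile and stop above 1.5 N and contact force between tile and pusher above 1 N and value of joint fence_pin above 0.002 m), for 0.3 s.
At the end, for the whole second after the job is handed in: The tile lies flat and at rest in the corner, each of its two edges within about 2 mm of the fence and of the stop (both feeler pins pushed in by 3 mm or more) and square to 0.02 rad; the pusher stands upright (0.05 rad) and at rest on the cork pad, its centre within 35 mm of the pad's centre (value of joint each of fence_pin, stop_pin above 0.003 m and x of tile in the frame of corner between -0.069 and -0.051 m and y of tile in the frame of corner between -0.069 and -0.051 m and angle between the x axis of tile and the x axis of corner, either way round below 0.02 rad and angle between tile's own z axis and vertical below 0.03 rad and linear speed of tile below 0.005 m/s and horizontal distance between pusher and pad below 0.035 m and angle between pusher's own z axis and vertical below 0.05 rad and height (world z) of pusher between 0.002 and 0.007 m and linear speed of pusher below 0.01 m/s); the robot touches nothing.
It fails at once if the tile is pressed with more than 15 N against the fence or the stop, or hit with more than 25 N by the pusher (its edge chips) (contact force between tile and fence above 15 N or contact force between tile and stop above 15 N or contact force between tile and pusher above 25 N).
It fails at once if the fingers or arm touch the tile (contact force between any of the fingers, the arm and tile above 0.3 N).
It fails at once if the tile is tipped or lifted (angle between tile's own z axis and vertical above 0.12 rad).
It fails at once if the basin, jar or bottle is moved more than 15 mm (distance of any of basin, jar, bottle from where it was at the start of the episode above 0.015 m).
It also fails if it takes over 72 s, if anything falls off the work surface, if the arm or the gripper's body presses on something with over 40 N, if the wrist force passes 120 N, or if a joint passes its speed limit or range.

## Robot

A 6-joint arm with a two-finger parallel gripper is mounted at the origin on the work surface. World frame = base frame: x ahead of the robot, y to its left, z up, the work surface at z = 0. Lengths are in m, angles in rad, forces in N, time in s.
With the tool pointing down it reaches from about 0.25 to 0.775 m from the base axis. Payload 4 kg.
Tool frame: the origin (TCP) lies at the very end of the fingers, on their centre line; the grasp point (between the pads) lies 19 mm behind it; z points along the fingers, y is the direction in which the jaws open and shut (so a half turn about z gives the same grasp; the last joint's range is limited). The gripper opens to 94 mm and grips with 3 to 60 N. Pads are 16 mm wide; open, the fingers measure 119 mm over their backs; the gripper's body (75 mm by 177 mm) begins 78 mm behind the grasp point.
Start: joints at [1.015, 0.087, 1.371, -0, 1.684, -0.103], TCP at [0.241, 0.495, 0.206] pointing down, gripper open.
Joint ranges: [-3.1, 3.1], [-0.76, 2.03], [0.27, 2.55], [-1.08, 4.22], [0.17, 2.65], [-2.57, 2.57]. Speed limits (rad/s): [2.79, 2.79, 3.14, 3.14, 3.14, 3.14].

## Interface

Orientations are given as a unit quaternion [w, x, y, z].
In Python, from station import read_state, capture, camera_info, close_job, masks_of gives the robot as it stands.
- The arm moves only by the tool step_arm, never from a script. Its argument "plan" is text: rows parted by semicolons, each of 4 numbers parted by spaces: the shift along the tool's x, y, z in m, then the turn about the tool's z in degrees. In form: x y z yaw; .... A call has 1 to 10 rows; each row is the pose to reach, as a shift and turn from the pose commanded when the call began, along the tool's axes at that moment; what a row does not reach only later rows make up. A row lasts 1/8 s, in which the tool goes at most 62.5 mm and 10.7 degrees, less where a joint would pass 70% of its speed; a pose out of reach is approached as far as the arm can. A call with a gripper value outside its range is refused whole. "jaw" is the closure, from -1 (fully open) to 1 (shut), set as the call begins (left out, the last holds). The fingers move at their own pace and stop on an object; "newtons" is the grip in N (left out, the last holds). Time passes only in rows, so rows that repeat a pose let the fingers close. It gives the time, the measured TCP pose, the force and the opening at its end, in the units of the state.
- read_state(): the state, without advancing time (a new reading comes with each control period).
- capture(name): name is "side" or "top"; returns the picture (384x512x3 uint8, red, green, blue); there is no depth.
- camera_info(name): a dict with "fx", "fy", "cx", "cy" (pixels), "rvec" (rotation vector, rad) and "tvec" (3), from world to camera coordinates, as OpenCV has them. Camera axes: x right, y down, z forward; pixel columns grow to the right and rows downward; lengths in m; the calibration is good to about 2 mm. A picture is of the moment at which its call begins. camera_info takes no time and is no camera call.
- close_job(): hands the job in, once; it reports no verdict.
Trained networks look in the newest picture that a camera, given by its name, has taken for a name from the list of things; names that differ only in an ending like _2 or _b are one class to them, and where a whole thing is asked for, a point or a joint stands for the part that bears it (a point fixed in the world has none). Each returns a list of dicts, best first, with "confidence" (0 to 1); they miss things now and then, are a little off and sometimes report something else, mostly with a low value. They report only what shows in the picture. A call takes as long as a camera call. They do not tell look-alikes from the thing itself.
- masks_of(camera, thing): "pixels" (384x512 bool, what is visible of it) and "bbox" ([centre column, centre row, width, height] in pixels, round what is visible of it).
The state is a dict: "clock": time; "joints": joint angles; "joint_vel": joint speeds; "joint_efforts": joint torques, N m; "tcp_pos": TCP position; "tool_rot": TCP orientation; "force": force on the tool from outside, world axes, zero at the start; "moment": the same for the moment, N m; "opening": opening from 0.0 (shut) to 1.0 (fully open).
Only numpy, scipy, OpenCV 4.12 (cv2) and the standard library are available. Lean on these libraries where they do the work, as an engineer would, in place of code of your own. Each camera call takes 0.05 s, during which the arm holds its last target.

## Working session

There is one attempt and no reset: what is moved stays moved. The work goes in short steps, Python scripts to look and compute and a tool call to move; the robot and the scene stay as the last step left them, time stands still between calls to the robot, and variables do not carry over. Pictures are saved under pics/ and viewed, and the job is handed in when it is done.

Besides the shell and the picture viewer there is one more tool, called by a JSON object that holds its "name" and its "arguments". step_arm: Moves the arm, as the interface text tells. Its arguments: {"type":"object","properties":{"plan":{"type":"string"},"jaw":{"type":"number"},"newtons":{"type":"number"}},"required":["plan"]}

```bash
mkdir -p pics; ls; python3 - <<'E'
from station import *
import cv2
for n in ("side","top"):
    im=capture(n); cv2.imwrite(f"pics/{n}0.png",im[:,:,::-1]); print(n,camera_info(n))
print(read_state())
E
```

```text
pics
side {'fx': 378.6500086231617, 'fy': 378.6500086231617, 'cx': 256.39898210729973, 'cy': 196.13328718484127, 'rvec': array([ 1.99043923, -0.59626966,  0.33302109]), 'tvec': array([-0.48647289,  0.19573283,  0.91223494])}
top {'fx': 485.02621795777173, 'fy': 485.02621795777173, 'cx': 259.2926738833181, 'cy': 195.5864688881156, 'rvec': array([ 2.15300438, -2.11632948,  0.22045908]), 'tvec': array([-0.0336953 ,  0.58392669,  1.38920702])}
{'clock': 0.1, 'joints': array([ 1.01486152e+00,  8.79034350e-02,  1.37208175e+00, -1.27704041e-05,
        1.68360195e+00, -1.03097190e-01]), 'joint_vel': array([-0.00087865, -0.00267777, -0.00286805,  0.00133597,  0.00028392,
        0.00052115]), 'joint_efforts': array([ 2.09682585e-03, -3.41253805e+01, -3.03300476e+01,  7.19698286e-02,
        3.03893373e-02, -7.71181135e-05]), 'tcp_pos': array([0.24038284, 0.49414434, 0.20441986]), 'tool_rot': array([-3.16687527e-04,  2.24489766e-01,  9.74475936e-01, -9.45639253e-04]), 'force': array([ 1.4400752 ,  0.21821047, -0.6135256 ]), 'moment': array([-0.01317971, -0.00439143, -0.03093233]), 'opening': 0.999202670668048}
```

View pics/side0.png

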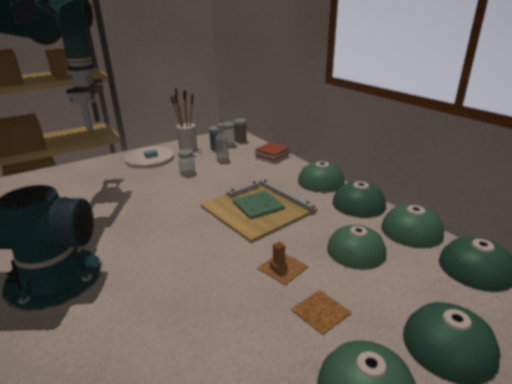

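View pics/top0.png

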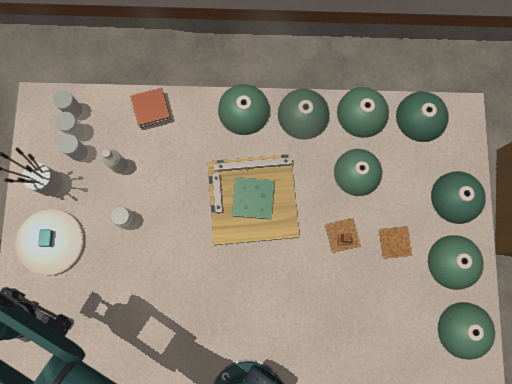

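```bash
cat > h.py <<'E'
from station import *
import numpy as np, cv2
def cam(n):
    c=camera_info(n); K=np.array([[c['fx'],0,c['cx']],[0,c['fy'],c['cy']],[0,0,1.]])
    R=cv2.Rodrigues(np.array(c['rvec']))[0]; return K,R,np.array(c['tvec'])
def px2w(n,uv,z):
    K,R,t=cam(n); uv=np.atleast_2d(np.array(uv,float))
    d=np.c_[uv,np.ones(len(uv))]@np.linalg.inv(K).T@R
    o=-R.T@t
    s=(z-o[2])/d[:,2]
    return o+d*s[:,None]
def w2px(n,P):
    K,R,t=cam(n); P=np.atleast_2d(np.array(P,float)); q=(P@R.T+t)@K.T
    return q[:,:2]/q[:,2:]
def crop(n,im,u0,v0,u1,v1,name,s=6):
    a=cv2.resize(im[v0:v1,u0:u1,::-1],None,fx=s,fy=s,interpolation=cv2.INTER_CUBIC); cv2.imwrite(name,a)
E
python3 - <<'E'
from h import *
im=capture("top")
crop("top",im,200,145,310,255,"pics/board.png",5)
crop("top",im,310,205,430,275,"pics/pads.png",6)
ims=capture("side")
crop("side",ims,195,170,325,345,"pics/s1.png",4)
Z={'tile':.024,'board':.012,'pusher':.03,'pad':.004,'fence':.03,'stop':.03,'basin':.03,'jar':.04,'bottle':.07}
for t in Z:
    for m in masks_of("top",t):
        b=m['bbox']; p=m['pixels']
        cs,_=cv2.findContours(p.astype(np.uint8),cv2.RETR_EXTERNAL,cv2.CHAIN_APPROX_NONE)
        c=max(cs,key=cv2.contourArea); w=px2w("top",c[:,0,:],Z[t])[:,:2].astype(np.float32)
        r=cv2.minAreaRect(w)
        print(t,round(m['confidence'],2),np.round(b,1),np.round(r[0],4),np.round(r[1],4),round(r[2],1))
E
```

```text
tile 0.89 [252.8 198.4  43.7  40.4] [ 0.5833 -0.0056] [0.1197 0.1211] 87.2
board 0.89 [253.2 198.9  87.8  89.5] [ 0.5837 -0.0046] [0.2614 0.2609] 6.2
pusher 0.42 [343.2 237.6  10.2   9.9] [ 0.4633 -0.2781] [0.0269 0.0333] 1.0
pad 0.79 [340.6 235.7  35.9  35.6] [ 0.4792 -0.2779] [0.0918 0.0892] 14.8
pad 0.67 [396.4 241.8  32.1  27.8] [ 0.4589 -0.4397] [0.0902 0.0929] 6.5
fence 0.8 [251.8 164.3  80.9  17.5] [ 0.6918 -0.002 ] [0.032  0.2381] 6.0
stop 0.56 [214.5 191.9  14.8  38.9] [0.5957 0.1086] [0.1218 0.0366] 7.0
basin 0.86 [357.5 173.2  46.6  45.1] [ 0.6686 -0.3247] [0.1451 0.139 ] 89.2
basin 0.51 [341.7 235.6  38.   38.6] [ 0.4745 -0.2744] [0.0893 0.0914] 13.5
jar 0.93 [123.7 218.2  25.9  25.5] [0.5137 0.3779] [0.0781 0.0588] 64.8
jar 0.26 [358.6 173.1  45.2  47.9] [ 0.6681 -0.3223] [0.144  0.1469] 88.2
bottle 0.75 [115.2 163.3  24.5  23. ] [0.6805 0.4088] [0.0914 0.0497] 46.6
bottle 0.56 [359.2 173.1  45.1  49.9] [ 0.6602 -0.3162] [0.1407 0.1447] 45.2
bottle 0.44 [347.  237.   10.7  10.8] [ 0.4594 -0.2716] [0.032  0.0358] 1.0
```

```bash
sleep 1; ls pics
```

```text
board.png
pads.png
s1.png
side0.png
top0.png
```

View pics/board.png

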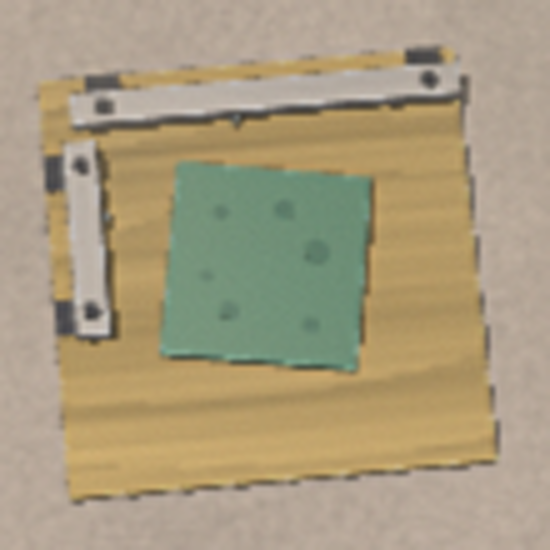

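View pics/pads.png

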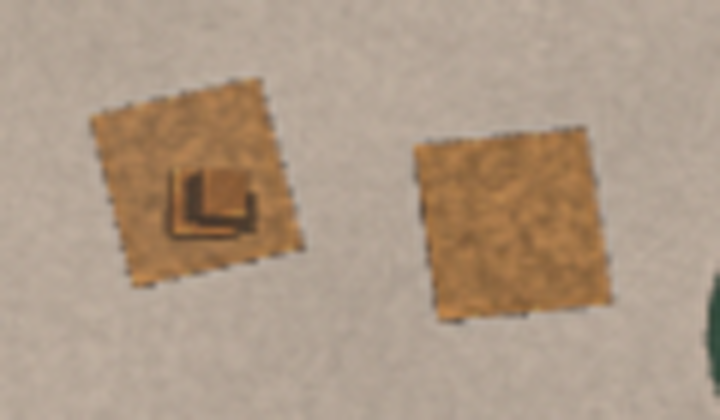

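View pics/s1.png

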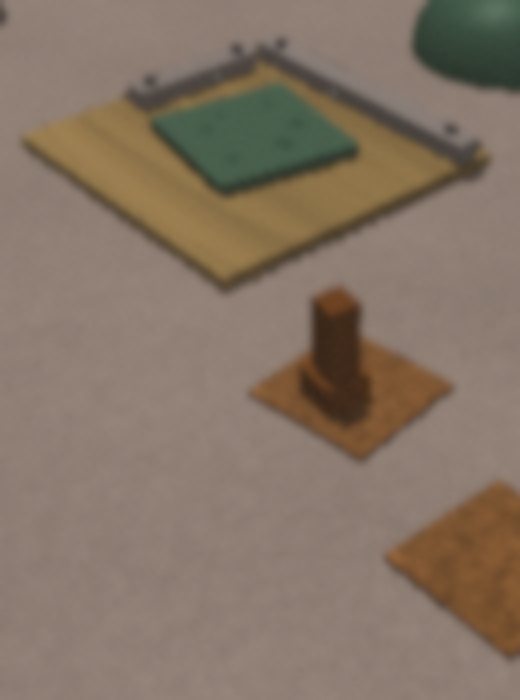

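```bash
python3 - <<'E'
from h import *
im=capture("top"); crop("top",im,325,218,365,254,"pics/p2.png",16)
ims=capture("side"); crop("side",ims,255,235,310,285,"pics/p3.png",12)
# pusher mask overlap both cams
for n in("top","side"):
    for t in("pusher","pad"):
        for m in masks_of(n,t)[:3]: print(n,t,round(m['confidence'],2),np.round(m['bbox'],1))
def model(x,y,yaw,z0=.004):
    c,s=np.cos(yaw),np.sin(yaw);P=[]
    for h,z in((.016,0),(.016,.02),(.011,.02),(.011,.07)):
        for a,b in((-1,-1),(1,-1),(1,1),(-1,1)):
            P.append([x+c*a*h-s*b*h,y+s*a*h+c*b*h,z0+z])
    return np.array(P)
print(np.round(w2px("top",model(.4633,-.2781,0)),1).tolist())
# board edges
for n in ("top",):
    for t,z in(("board",.012),("tile",.024),("fence",.030),("stop",.03)):
        m=masks_of(n,t)[0]['pixels'].astype(np.uint8)
        c=max(cv2.findContours(m,0,cv2.CHAIN_APPROX_NONE)[0],key=cv2.contourArea)
        print(t,np.round(cv2.boxPoints(cv2.minAreaRect(px2w(n,c[:,0],z)[:,:2].astype(np.float32))),4).tolist())
E
```

```text
top pusher 0.57 [357.5 174.4  45.3  51.5]
top pusher 0.17 [341.1 235.2  34.1  38.4]
top pad 0.88 [342.3 235.8  35.8  39.5]
top pad 0.76 [392.6 243.6  32.4  30.2]
side pusher 0.7 [278.4 257.2  20.6  34.3]
side pad 0.76 [282.1 271.9  51.1  27.1]
[[347.2, 244.7], [347.0, 234.2], [336.6, 234.0], [336.7, 244.5], [348.6, 244.1], [348.4, 233.5], [337.8, 233.3], [337.9, 243.9], [346.9, 242.4], [346.8, 235.1], [339.5, 235.0], [339.6, 242.3], [350.4, 240.9], [350.2, 233.3], [342.7, 233.2], [342.8, 240.8]]
board [[0.4359999895095825, 0.11230000108480453], [0.46549999713897705, -0.14970000088214874], [0.7279999852180481, -0.12020000070333481], [0.6984999775886536, 0.14190000295639038]]
tile [[0.5184999704360962, -0.06030000001192093], [0.6394000053405762, -0.06909999996423721], [0.6481000185012817, 0.050200000405311584], [0.5271000266075134, 0.05900000035762787]]
fence [[0.6636999845504761, 0.11460000276565552], [0.6875, -0.12139999866485596], [0.7196999788284302, -0.11819999665021896], [0.695900022983551, 0.11779999732971191]]
stop [[0.5336999893188477, 0.11819999665021896], [0.5372999906539917, 0.08659999817609787], [0.6578999757766724, 0.10010000318288803], [0.6543999910354614, 0.1316000074148178]]
```

View pics/p2.png

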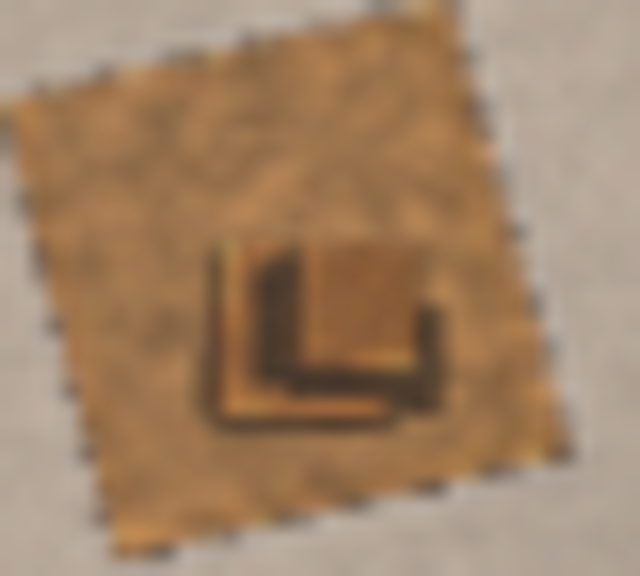

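View pics/p3.png

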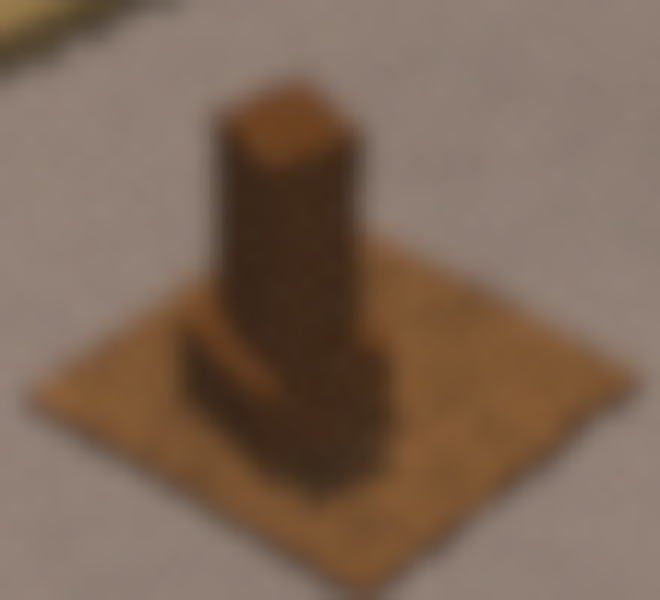

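```bash
python3 - <<'E'
from h import *
def model(x,y,yaw,z0=.004):
    c,s=np.cos(yaw),np.sin(yaw);P=[]
    for h,z in((.016,0),(.016,.02),(.011,.02),(.011,.07)):
        for a,b in((-1,-1),(1,-1),(1,1),(-1,1)):
            P.append([x+c*a*h-s*b*h,y+s*a*h+c*b*h,z0+z])
    return np.array(P)
M=model(.465,-.2792,0.0)
for n,o,s,f in(("top",(325,218),16,"pics/p2.png"),("side",(255,235),12,"pics/p3.png")):
    a=cv2.imread(f); q=(w2px(n,M)-o+.5)*s
    for k in(4,12): cv2.polylines(a,[q[k:k+4].astype(np.int32)],True,(255,255,0),1)
    cv2.imwrite(f.replace(".png","o.png"),a)
a=np.hstack([cv2.resize(cv2.imread("pics/p2o.png"),(400,360)),cv2.resize(cv2.imread("pics/p3o.png"),(396,360))]);cv2.imwrite("pics/po.png",a)
# board overlay
im=capture("top")
th=0.108; 
def brd(cx,cy,th,xs):
    R=np.array([[np.cos(th),-np.sin(th)],[np.sin(th),np.cos(th)]])
    xs=np.array(xs,float); return np.c_[xs[:,:2]@R.T+[cx,cy],xs[:,2]]
a=cv2.resize(im[145:255,200:310,::-1],None,fx=5,fy=5,interpolation=cv2.INTER_CUBIC)
def pl(P,col):
    q=(w2px("top",P)-[200,145]+.5)*5; cv2.polylines(a,[q.astype(np.int32)],True,col,1)
bx,by=.582,-.004
pl(brd(bx,by,th,[(-.13,-.13,.012),(.13,-.13,.012),(.13,.13,.012),(-.13,.13,.012)]),(0,0,255))
pl(brd(bx,by,th,[(.1,-.12,.03),(.12,-.12,.03),(.12,.12,.03),(.1,.12,.03)]),(255,0,0))
pl(brd(bx,by,th,[(-.02,.1,.03),(.1,.1,.03),(.1,.12,.03),(-.02,.12,.03)]),(255,0,0))
pl(brd(.5833,-.005,-.073,[(-.06,-.06,.024),(.06,-.06,.024),(.06,.06,.024),(-.06,.06,.024)]),(0,255,255))
cv2.imwrite("pics/bo.png",a)
E
```

```text
(no output)
```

View pics/po.png

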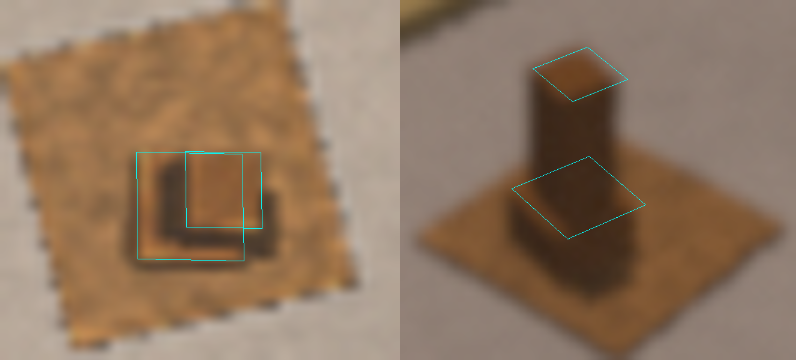

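View pics/bo.png

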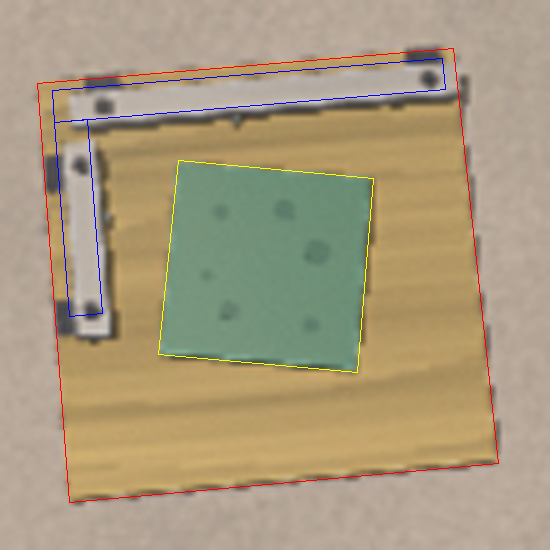

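```bash
cat >> h.py <<'E'
from scipy.spatial.transform import Rotation as Ro
def goto(x,y,z,ang,cmd=None):
    """shift in tool axes to world target; ang = tool-y heading (deg)"""
    s=read_state(); q=s['tool_rot']; R=Ro.from_quat([q[1],q[2],q[3],q[0]]).as_matrix()
    p=s['tcp_pos'] if cmd is None else np.array(cmd)
    a=np.degrees(np.arctan2(R[1,1],R[0,1])); d=(a-ang+180)%360-180
    print("shift",np.round(R.T@(np.array([x,y,z])-p),4),"yaw",round(d,2),"cur ang",round(a,2),"tcp",np.round(s['tcp_pos'],4),"clk",s['clock'],"F",np.round(s['force'],2))
E
python3 -c "
from h import *
goto(.465,-.2792,.13,0,[.241,.495,.206])"
```

```text
shift [-0.5401 -0.5982  0.0759] yaw 64.06 cur ang 64.06 tcp [0.2406 0.4946 0.2055] clk 1.2 F [ 0.31 -0.5   0.45]
```

{"name": "step_arm", "arguments": {"plan": "-0.041 -0.046 0 5;-0.082 -0.092 0 10;-0.123 -0.138 0 15;-0.165 -0.184 0 20;-0.206 -0.230 0 25;-0.247 -0.276 0 30;-0.288 -0.322 0 35;-0.330 -0.368 0 40;-0.371 -0.414 0 45;-0.412 -0.460 0.02 50", "jaw": -1}}

```text
clock: 2.45
tcp_pos: [0.4106, -0.0998, 0.1879]
tool_rot: [0.003, 0.617, 0.787, 0.001]
force: [0.8, -0.2, -0.3]
opening: 1.004
```

```bash
python3 -c "
from h import *
goto(.465,-.2792,.13,0)"
```

```text
shift [-0.187   0.0096  0.0585] yaw 13.85 cur ang 13.85 tcp [ 0.4106 -0.0998  0.1879] clk 2.45 F [ 0.83 -0.16 -0.27]
```

{"name": "step_arm", "arguments": {"plan": "-0.05 0.003 0.01 4;-0.10 0.006 0.03 8;-0.15 0.008 0.05 12;-0.187 0.0096 0.0585 13.9;-0.187 0.0096 0.0585 13.9;-0.187 0.0096 0.0585 13.9"}}

```text
clock: 3.2
tcp_pos: [0.4639, -0.2757, 0.1278]
tool_rot: [-0.0, 0.706, 0.708, 0.0]
force: [-1.2, -0.2, -0.4]
opening: 1.0
```

```bash
python3 -c "
from h import *
goto(.465,-.2792,.030,0)
a=capture('top');b=capture('side')
crop('top',a,300,190,420,290,'pics/g1.png',5);crop('side',b,215,180,345,290,'pics/g2.png',5)"
```

```text
shift [-0.0035  0.001   0.0978] yaw 0.17 cur ang 0.17 tcp [ 0.4639 -0.2757  0.1278] clk 3.2 F [-1.24 -0.2  -0.36]
```

View pics/g2.png

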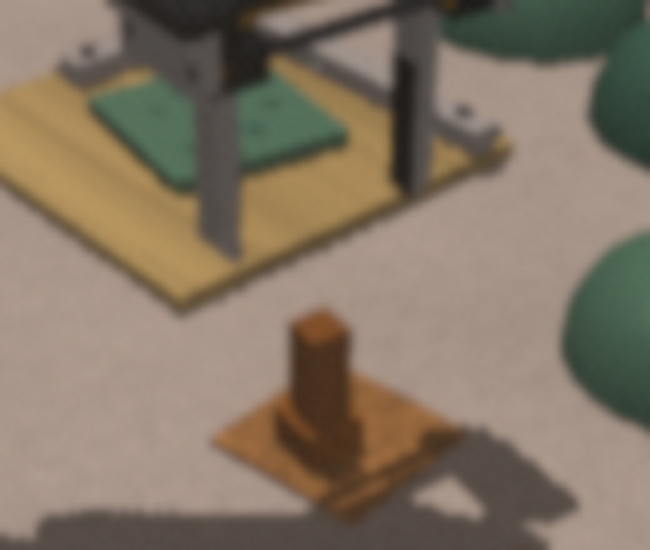

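{"name": "step_arm", "arguments": {"plan": "-0.002 0.001 0.04 0.2;-0.0025 0.001 0.08 0.2;-0.0025 0.001 0.0975 0.2;-0.0025 0.001 0.0975 0.2;-0.0025 0.001 0.0975 0.2"}}

```text
clock: 3.92
tcp_pos: [0.4662, -0.2794, 0.0322]
tool_rot: [0.002, 0.707, 0.707, 0.0]
force: [0.2, -0.4, 0.4]
opening: 1.002
```

```bash
python3 -c "
from h import *
goto(.465,-.2792,.030,0)
a=capture('top');b=capture('side')
crop('top',a,300,190,420,290,'pics/g3.png',5);crop('side',b,215,180,345,290,'pics/g4.png',5)"
```

```text
shift [ 0.0002 -0.0013  0.0022] yaw -0.02 cur ang -0.02 tcp [ 0.4662 -0.2794  0.0322] clk 3.925 F [ 0.24 -0.38  0.41]
```

View pics/g4.png

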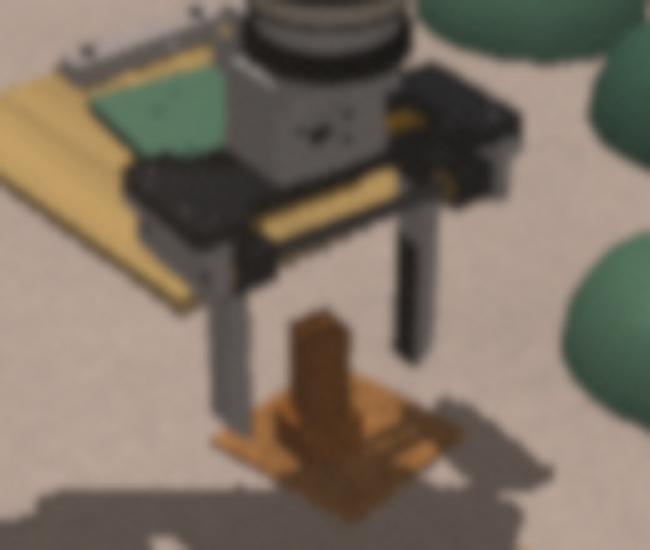

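{"name": "step_arm", "arguments": {"plan": "0 0 0.002 0;0 0 0.002 0;0 0 0.002 0;0 0 0.002 0;0 0 0.002 0;0 0 0.002 0;0 0 0.002 0;0 0 0.002 0", "jaw": 1, "newtons": 50}}

```text
clock: 5.03
tcp_pos: [0.4649, -0.2787, 0.0281]
tool_rot: [-0.0, 0.707, 0.707, -0.0]
force: [0.0, -1.2, -1.2]
opening: 0.232
```

```bash
python3 -c "
from h import *
goto(.465,-.2792,.030,0);print(read_state()['opening']*.094)
b=capture('side')
crop('side',b,215,180,345,290,'pics/g5.png',5)"
```

```text
shift [-0.0005  0.0001 -0.0019] yaw -0.04 cur ang -0.04 tcp [ 0.4649 -0.2787  0.0281] clk 5.025 F [ 0.02 -1.2  -1.16]
0.021799533338022817
```

View pics/g5.png

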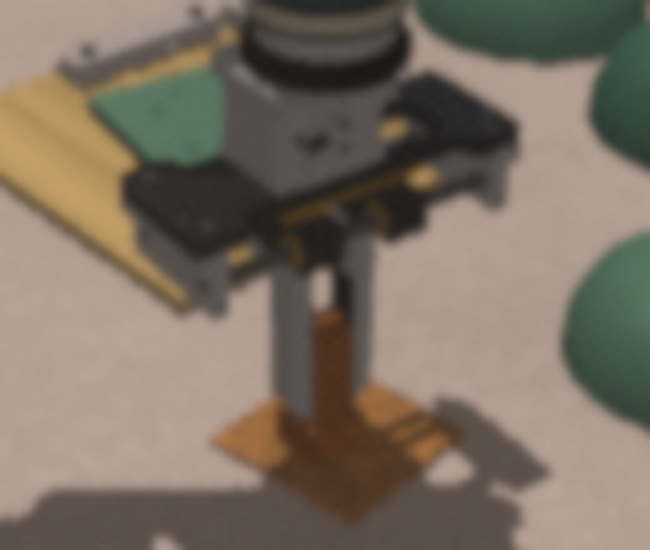

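{"name": "step_arm", "arguments": {"plan": "0 0 -0.03 0;0 0 -0.07 0;0.05 0.001 -0.07 -1.5;0.10 0.003 -0.07 -3;0.15 0.005 -0.07 -4.5;0.20 0.007 -0.07 -6.2;0.255 0.009 -0.07 -6.2;0.255 0.009 -0.07 -6.2;0.255 0.009 -0.07 -6.2;0.255 0.009 -0.07 -6.2"}}

```text
clock: 6.32
tcp_pos: [0.4742, -0.025, 0.0981]
tool_rot: [0.0, 0.669, 0.743, -0.0]
force: [-0.5, 0.7, -1.0]
opening: 0.235
```

```bash
cat >> h.py <<'E'
B=(.582,-.004,.108)
def b2w(x,y):
    c,s=np.cos(B[2]),np.sin(B[2]); return B[0]+c*x-s*y, B[1]+s*x+c*y
def w2b(X,Y):
    c,s=np.cos(B[2]),np.sin(B[2]); dx,dy=X-B[0],Y-B[1]; return c*dx+s*dy,-s*dx+c*dy
def gob(x,y,z):
    goto(*b2w(x,y),z,np.degrees(B[2]))
    s=read_state(); print("board tcp",np.round(w2b(*s['tcp_pos'][:2]),4),"Fboard",np.round(w2b(*(s['force'][:2]+np.array(B[:2]))),2))
E
python3 -c "
from h import *
gob(-.11,-.008,.0415)
b=capture('side');a=capture('top')
gob(-.11,-.008,.0415)
crop('side',b,195,120,345,250,'pics/g6.png',5);crop('top',a,200,145,310,255,'pics/g7.png',5)"
```

```text
shift [ 0.0013 -0.0006  0.0566] yaw -0.14 cur ang 6.05 tcp [ 0.4742 -0.025   0.0981] clk 6.325 F [-0.5   0.7  -1.01]
board tcp [-0.1094 -0.0093] Fboard [-0.42  0.75]
shift [ 0.0013 -0.0006  0.0566] yaw -0.16 cur ang 6.03 tcp [ 0.4742 -0.025   0.0981] clk 6.425 F [ 0.54  0.14 -0.56]
board tcp [-0.1094 -0.0093] Fboard [0.55 0.08]
```

View pics/g6.png

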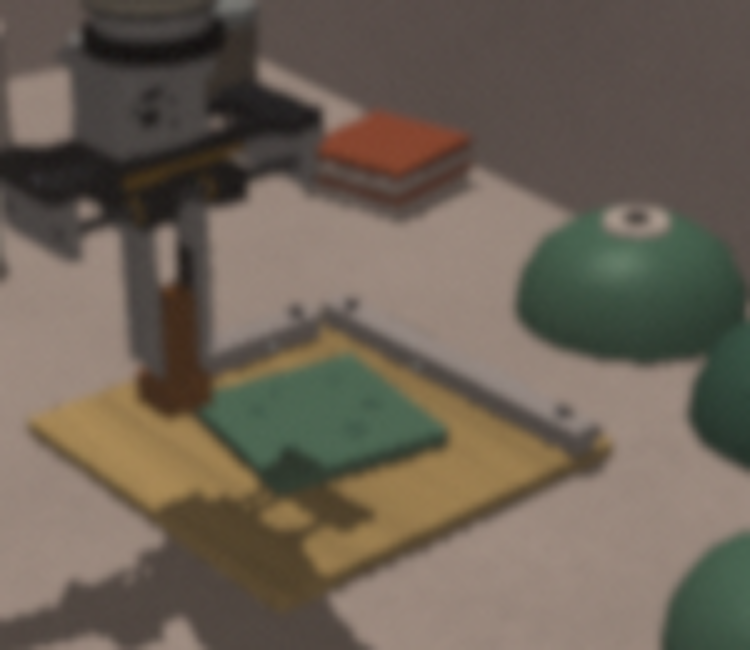

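{"name": "step_arm", "arguments": {"plan": "0.001 0 0.03 -0.1;0.001 0 0.056 -0.1;0.001 0 0.056 -0.1;0.001 0 0.056 -0.1"}}

```text
clock: 6.92
tcp_pos: [0.4748, -0.0234, 0.0431]
tool_rot: [0.001, 0.668, 0.744, 0.0]
force: [0.0, -0.3, -0.6]
opening: 0.237
```

```bash
cat >> h.py <<'E'
def look(k=8,pic=None):
    F=[];P=[]
    for i in range(k):
        im=capture("top"); s=read_state(); F.append(s['force']);P.append(s['tcp_pos'])
    F=np.array(F);P=np.array(P);f=F.mean(0);c,sn=np.cos(B[2]),np.sin(B[2])
    print("clk",s['clock'],"Fb mean",np.round([c*f[0]+sn*f[1],-sn*f[0]+c*f[1],f[2]],2),"sd",np.round(F.std(0),2),"tcpb",np.round(w2b(*P.mean(0)[:2]),4),"z",round(P.mean(0)[2],4),"psd",np.round(P.std(0),4))
    if pic: crop("top",im,200,145,310,255,pic,5)
    return im
def tile():
    for m in masks_of("top","tile")[:1]:
        c=max(cv2.findContours(m['pixels'].astype(np.uint8),0,cv2.CHAIN_APPROX_NONE)[0],key=cv2.contourArea)
        r=cv2.minAreaRect(px2w("top",c[:,0],.024)[:,:2].astype(np.float32))
        a=(r[2]-np.degrees(B[2])+45)%90-45
        print("tile board",np.round(w2b(*r[0]),4),np.round(r[1],4),"ang deg",round(a,2),"conf",m['confidence'])
E
python3 -c "
from h import *
look(8,'pics/h0.png')"
```

```text
clk 7.325 Fb mean [ 0.16  0.23 -0.54] sd [0.57 0.48 0.53] tcpb [-0.1085 -0.0074] z 0.0433 psd [0.0003 0.0002 0.0004]
```

{"name": "step_arm", "arguments": {"plan": "0 0.012 0.002 0;0 0.02 0.002 0;0 0.024 0.002 0;0 0.028 0.002 0;0 0.031 0.002 0;0 0.034 0.002 0;0 0.037 0.002 0;0 0.040 0.002 0;0 0.043 0.002 0;0 0.046 0.002 0"}}

```text
clock: 8.57
tcp_pos: [0.5201, -0.0177, 0.04]
tool_rot: [-0.0, 0.667, 0.745, 0.0]
force: [-0.8, -1.1, -2.5]
opening: 0.231
```

```bash
python3 -c "
from h import *
look(6,'pics/h1.png');tile()
b=capture('side');crop('side',b,195,120,345,250,'pics/h1s.png',5)"
```

```text
clk 8.875 Fb mean [-0.65 -0.14 -0.76] sd [0.46 0.51 0.23] tcpb [-0.0627 -0.0069] z 0.0403 psd [0.     0.     0.0002]
tile board [ 0.0652 -0.0242] [0.0157 0.0766] ang deg -5.03 conf 0.57
```

View pics/h1.png

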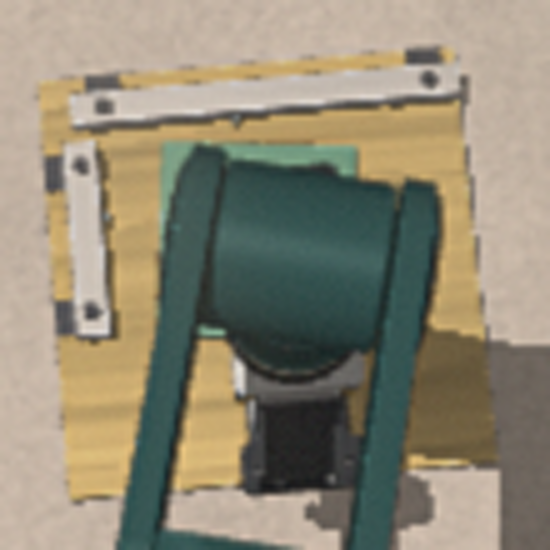

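View pics/h1s.png

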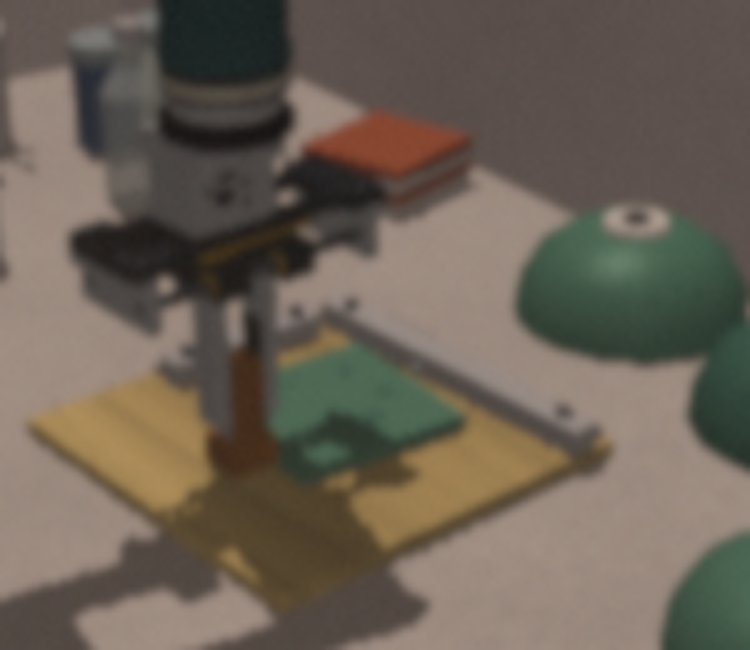

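{"name": "step_arm", "arguments": {"plan": "0 0.002 0 0;0 0.004 0 0;0 0.006 0 0;0 0.008 0 0;0 0.010 0 0;0 0.012 0 0;0 0.014 0 0;0 0.016 0 0"}}

```text
clock: 9.98
tcp_pos: [0.5359, -0.016, 0.0402]
tool_rot: [-0.0, 0.667, 0.745, 0.0]
force: [-2.7, -1.0, 2.1]
opening: 0.23
```

```bash
python3 -c "
from h import *
look(6,'pics/h2.png')
b=capture('side');crop('side',b,225,165,345,225,'pics/h2s.png',6)"
```

```text
clk 10.275 Fb mean [-1.98 -1.07  0.51] sd [0.56 0.33 0.63] tcpb [-0.0468 -0.0069] z 0.0402 psd [0. 0. 0.]
```

View pics/h2.png

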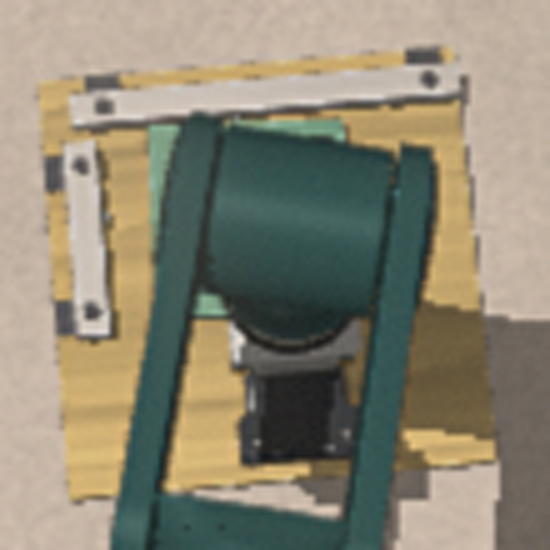

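View pics/h2s.png

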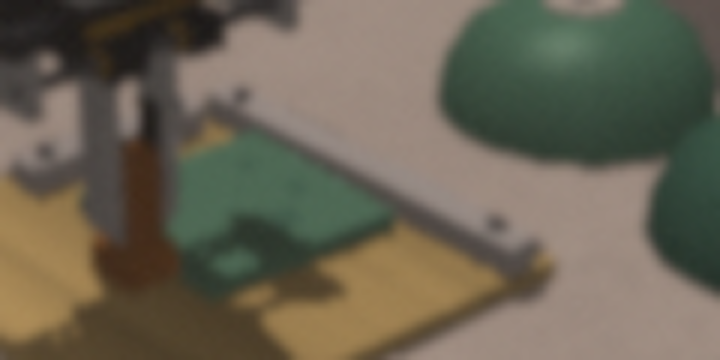

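{"name": "step_arm", "arguments": {"plan": "0 0.001 0 0;0 0.002 0 0;0 0.003 0 0;0 0.004 0 0;0 0.004 0 0"}}

```text
clock: 10.95
tcp_pos: [0.5399, -0.0156, 0.0401]
tool_rot: [0.0, 0.667, 0.745, 0.0]
force: [-2.4, -1.7, 0.4]
opening: 0.232
```

```bash
python3 -c "
from h import *
look(5,'pics/h3.png')"
```

```text
clk 11.2 Fb mean [-2.8  -1.01  0.4 ] sd [0.38 0.29 0.71] tcpb [-0.0432 -0.007 ] z 0.0401 psd [0. 0. 0.]
```

View pics/h3.png

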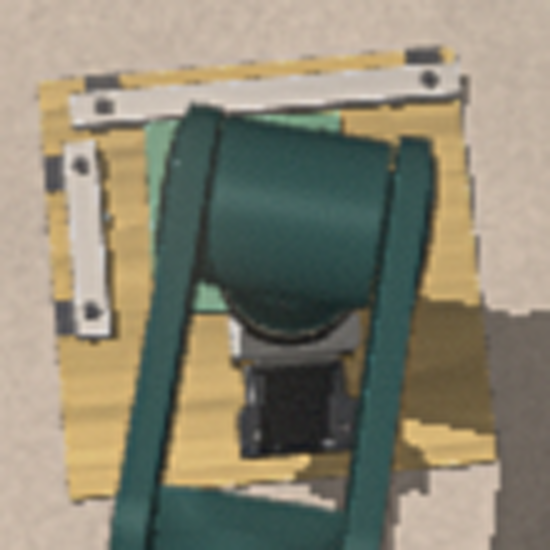

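{"name": "step_arm", "arguments": {"plan": "0 0.0007 0 0;0 0.0014 0 0;0 0.002 0 0;0 0.002 0 0"}}

```text
clock: 11.7
tcp_pos: [0.5404, -0.0156, 0.0401]
tool_rot: [-0.001, 0.668, 0.745, -0.001]
force: [-6.0, -2.8, 3.4]
opening: 0.234
```

```bash
python3 -c "
from h import *
look(5,'pics/h4.png')"
```

```text
clk 11.95 Fb mean [-6.35 -0.97  3.14] sd [0.35 0.55 0.62] tcpb [-0.0426 -0.007 ] z 0.0402 psd [0. 0. 0.]
```

```bash
python3 -c "
from h import *
a=capture('top');b=capture('side')
crop('top',a,205,155,305,190,'pics/h5.png',8);crop('side',b,255,170,325,215,'pics/h5s.png',11)"
```

```text
(no output)
```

View pics/h5.png

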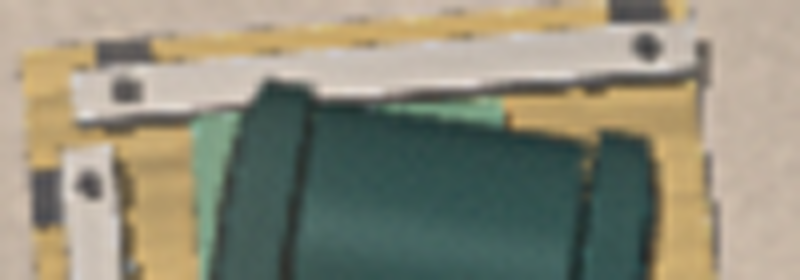

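View pics/h5s.png

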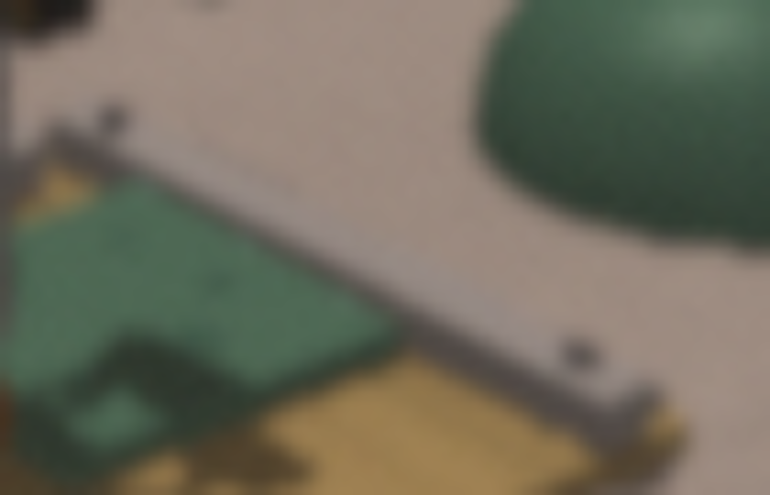

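{"name": "step_arm", "arguments": {"plan": "0 0.0005 0 0;0 0.001 0 0;0 0.001 0 0;0 0.001 0 0;0 0.001 0 0;0 0.001 0 0"}}

```text
clock: 12.8
tcp_pos: [0.5406, -0.0156, 0.0401]
tool_rot: [-0.002, 0.668, 0.745, -0.002]
force: [-8.3, -1.2, 4.9]
opening: 0.229
```

```bash
python3 -c "
from h import *
look(4)"
```

```text
clk 13.0 Fb mean [-8.23 -1.68  4.53] sd [0.36 0.49 0.56] tcpb [-0.0424 -0.0071] z 0.0401 psd [0. 0. 0.]
```

{"name": "step_arm", "arguments": {"plan": "0 -0.002 0 0;0 -0.004 0 0;0 -0.015 0 0;0 -0.03 0 0;0 -0.05 -0.03 0;0 -0.07 -0.07 0;0 -0.09 -0.08 0;-0.05 -0.11 -0.08 0;-0.10 -0.11 -0.08 0;-0.14 -0.11 -0.08 0"}}

```text
clock: 14.25
tcp_pos: [0.448, -0.1677, 0.1206]
tool_rot: [0.001, 0.668, 0.744, 0.0]
force: [0.6, 0.3, -0.7]
opening: 0.23
```

```bash
python3 -c "
from h import *
look(1,'pics/h6.png');tile();tile()
b=capture('side');crop('side',b,195,120,345,250,'pics/h6s.png',5)"
```

```text
clk 14.3 Fb mean [ 0.94 -3.7  -0.09] sd [0. 0. 0.] tcpb [-0.151  -0.1529] z 0.1204 psd [0. 0. 0.]
tile board [0.0347 0.0071] [0.1213 0.1201] ang deg -1.39 conf 0.67
tile board [0.0347 0.0071] [0.1213 0.1201] ang deg -1.39 conf 0.67
```

View pics/h6.png

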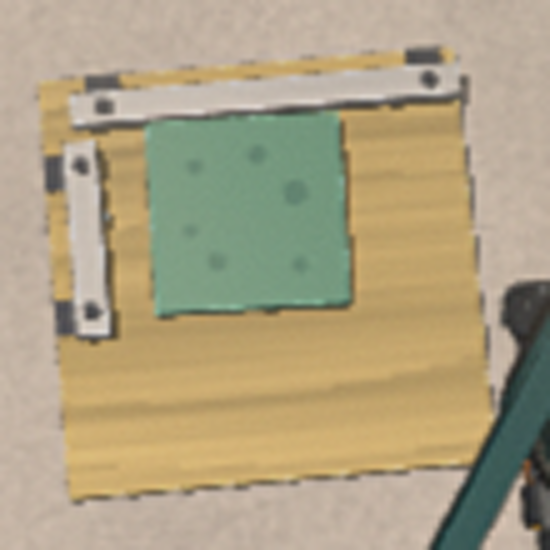

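View pics/h6s.png

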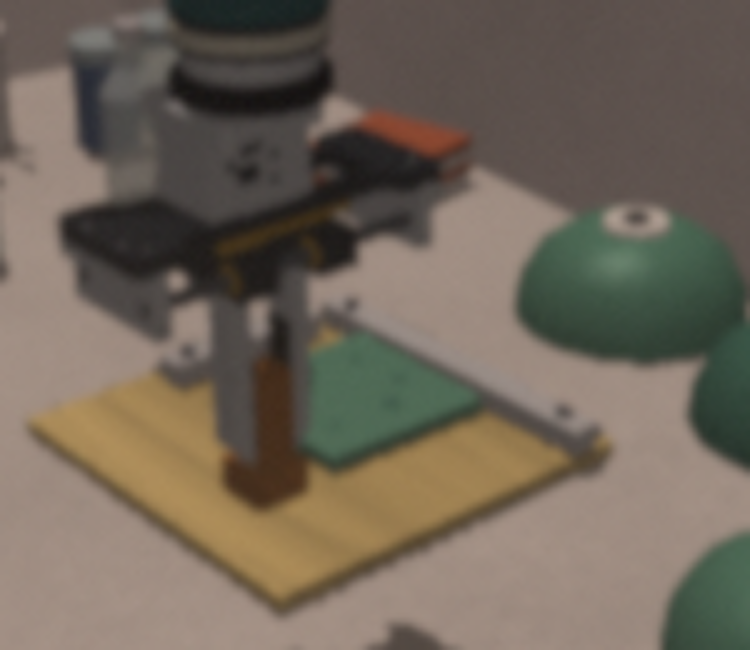

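```bash
cat >> h.py <<'E'
from scipy.optimize import least_squares
def edgefit(im,P0,P1,z,inset=.1,half=4,dark=False,pol=None):
    """refine straight world edge P0->P1 (z) by max gradient across; returns fitted world line pts"""
    g=cv2.GaussianBlur(im.astype(np.float32),(0,0),.7)
    a,b=w2px("top",[[*P0,z],[*P1,z]]); d=(b-a)/np.linalg.norm(b-a); n=np.array([-d[1],d[0]])
    pts=[];ts=np.arange(-half,half+.01,.1)
    for f in np.linspace(inset,1-inset,60):
        c=a+(b-a)*f; q=(c+np.outer(ts,n)).astype(np.float32)
        v=cv2.remap(g,q[:,0][None],q[:,1][None],cv2.INTER_CUBIC)[0]
        gr=np.abs(np.gradient(v,axis=0)).sum(1); k=gr.argmax()
        w=gr[max(0,k-8):k+9]; t=(w*ts[max(0,k-8):k+9]).sum()/w.sum()
        pts.append(c+t*n)
    W=px2w("top",pts,z)[:,:2]
    W=W.astype(np.float32)
    vx,vy,x0,y0=cv2.fitLine(W,cv2.DIST_HUBER,0,.01,.01).ravel()
    ang=np.degrees(np.arctan2(vy,vx)); r=(W-[x0,y0])@np.array([-vy,vx])
    return ang,(x0,y0),r.std()
def rect(cx,cy,th,h):
    c,s=np.cos(th),np.sin(th); return [(cx+c*a-s*b,cy+s*a+c*b) for a,b in((-h,-h),(h,-h),(h,h),(-h,h))]
E
python3 - <<'E'
from h import *
im=capture("top")
R=rect(B[0],B[1],B[2],.13)
for nm,i,j in(("board -y",0,1),("+x",1,2),("+y",2,3),("-x",3,0)):
    a,p,s=edgefit(im,R[i],R[j],.012); print("board",nm,round((a+45)%90-45,2),np.round(w2b(*p),4),round(s,5))
x,y=b2w(.0347,.0071); T=rect(x,y,B[2]-.01,.06)
for nm,i,j in(("-y",0,1),("+x",1,2),("+y",2,3),("-x",3,0)):
    a,p,s=edgefit(im,T[i],T[j],.024,half=2); print("tile",nm,round((a+45)%90-45,2),np.round(w2b(*p),4),round(s,5))
for nm,x in (("front",.097),("back",.117)):
    a,p,s=edgefit(im,b2w(x,-.12),b2w(x,.11),.03,half=2,inset=.05); print("fence",nm,round((a+45)%90-45,2),np.round(w2b(*p),4),round(s,5))
for nm,y in (("front",.096),("back",.116)):
    a,p,s=edgefit(im,b2w(-.03,y),b2w(.08,y),.03,half=2,inset=.05); print("stop",nm,round((a+45)%90-45,2),np.round(w2b(*p),4),round(s,5))
E
```

```text
board board -y 6.38 [-0.0241 -0.1335] 0.00368
board +x 6.24 [0.1218 0.0071] 0.00267
board +y 2.11 [-0.0138  0.1255] 0.00518
board -x 6.1 [-0.1315  0.0303] 0.00157
tile -y 4.39 [ 0.0338 -0.0558] 0.0007
tile +x 5.51 [0.0991 0.0023] 0.00031
tile +y 4.09 [0.0311 0.0677] 0.00071
tile -x 0.98 [-0.0252  0.0146] 0.00208
fence front 6.04 [ 0.0975 -0.0346] 0.00071
fence back 6.4 [0.1165 0.0366] 0.00106
stop front 6.03 [0.0288 0.0969] 0.00105
stop back 7.02 [0.0304 0.1162] 0.00139
```

```bash
cat >> h.py <<'E'
def tilefit(im,x0,y0,th0):
    """fit the 120mm square's top to green coverage"""
    f=im.astype(np.float32); gr=f[...,1]-f[...,0]
    C=np.array([x0,y0]); u0,v0=(w2px("top",[[x0,y0,.024]])[0]-35).astype(int); S=8
    G=gr[v0:v0+70,u0:u0+70]
    lo,hi=np.percentile(G,5),np.percentile(G[25:45,25:45],50)
    bgd=np.median(G[gr[v0:v0+70,u0:u0+70]<(hi*.3)])
    cov=np.clip((G-bgd)/(hi-bgd),0,1)
    def ren(p):
        P=np.array([[*q,.024] for q in rect(p[0],p[1],p[2],.06)])
        q=(w2px("top",P)-[u0,v0]+.5)*S
        a=np.zeros((70*S,70*S),np.uint8); cv2.fillConvexPoly(a,np.round(q*16-8).astype(np.int32),255,shift=4)
        return cv2.GaussianBlur(cv2.resize(a,(70,70),interpolation=cv2.INTER_AREA).astype(np.float32)/255,(0,0),.6)
    from scipy.optimize import minimize
    c=cv2.GaussianBlur(cov,(0,0),.3)
    r=minimize(lambda p:((ren([x0+p[0]*.01,y0+p[1]*.01,th0+p[2]*.05])-c)**2).sum(),[0,0,0],method="Nelder-Mead",options=dict(xatol=1e-3,fatol=1e-3,initial_simplex=[[0,0,0],[.4,0,0],[0,.4,0],[0,0,.8]]))
    p=np.array([x0+r.x[0]*.01,y0+r.x[1]*.01,th0+r.x[2]*.05])
    print("tilefit world",np.round(p,4),"board",np.round(w2b(p[0],p[1]),4),"dth",round(p[2]-B[2],4),"cost",round(r.fun,2))
    return p
E
python3 - <<'E'
from h import *
im0=cv2.imread("pics/top0.png")[:,:,::-1]; tilefit(im0,.583,-.005,-.073)
im=capture("top"); x,y=b2w(.0347,.0071)
for t in(0,-.03): tilefit(im,x,y,B[2]+t)
E
```

```text
tilefit world [ 0.5834 -0.0047 -0.0648] board [ 0.0013 -0.0009] dth -0.1728 cost 75.21
tilefit world [0.6164 0.0074 0.0781] board [0.0354 0.0076] dth -0.0299 cost 93.4
tilefit world [0.6164 0.0073 0.078 ] board [0.0354 0.0076] dth -0.03 cost 93.4
```

```bash
python3 - <<'E'
from h import *
im=capture("top")
S=10;o=np.array([222,160])
a=cv2.resize(im[160:218,222:280,::-1],None,fx=S,fy=S,interpolation=cv2.INTER_CUBIC)
def pl(P,col):
    q=(w2px("top",P)-o+.5)*S; cv2.polylines(a,[np.round(q*16).astype(np.int32)],True,col,1,shift=4)
pl([[*q,.024] for q in rect(.6164,.0074,.078,.06)],(0,255,255))
pl([[*q,.024] for q in rect(.6164,.0074,.108,.06)],(0,0,255))
pl([[*b2w(.097,-.12),.03],[*b2w(.097,.12),.03]],(255,0,0))
cv2.imwrite("pics/ov.png",a)
E
```

```text
(no output)
```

View pics/ov.png

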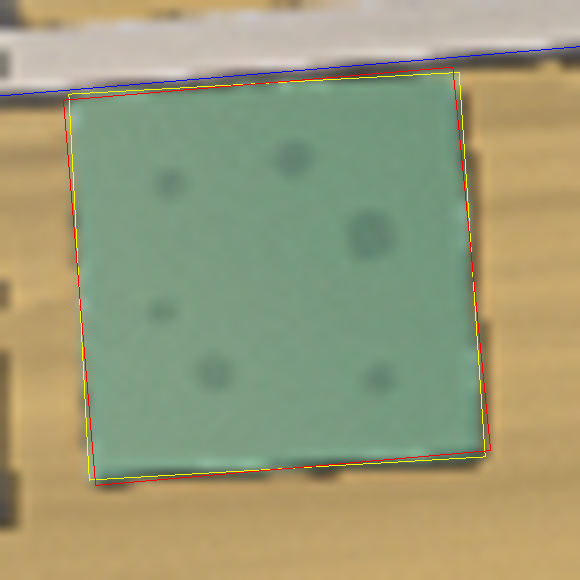

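```bash
python3 -c "
from h import *
gob(-.075,-.032,.040)"
```

```text
shift [0.1137 0.0755 0.0802] yaw 0.14 cur ang 6.33 tcp [ 0.4483 -0.1653  0.1201] clk 14.6 F [0.83 0.42 0.38]
board tcp [-0.1503 -0.1459] Fboard [0.87 0.33]
```

{"name": "step_arm", "arguments": {"plan": "0.05 0 0 0.1;0.10 0.03 0 0.1;0.114 0.06 0.02 0.1;0.114 0.0755 0.06 0.1;0.114 0.0755 0.0795 0.1;0.114 0.0755 0.0795 0.1;0.114 0.0755 0.0795 0.1"}}

```text
clock: 15.48
tcp_pos: [0.5116, -0.0444, 0.0418]
tool_rot: [0.001, 0.668, 0.744, 0.0]
force: [1.3, 0.0, -0.2]
opening: 0.232
```

```bash
python3 -c "
from h import *
look(5)"
```

```text
clk 15.725 Fb mean [-0.13  0.31 -0.32] sd [0.47 0.86 0.08] tcpb [-0.0741 -0.0331] z 0.042 psd [0.0001 0.0001 0.0002]
```

Advance to contact, then slowly.

{"name": "step_arm", "arguments": {"plan": "0 0.010 0.0015 0;0 0.020 0.0015 0;0 0.026 0.0015 0;0 0.028 0.0015 0;0 0.030 0.0015 0;0 0.031 0.0015 0;0 0.032 0.0015 0;0 0.033 0.0015 0;0 0.034 0.0015 0"}}

```text
clock: 16.85
tcp_pos: [0.5443, -0.0418, 0.0391]
tool_rot: [-0.0, 0.668, 0.744, -0.001]
force: [-4.0, -2.7, 0.6]
opening: 0.23
```

```bash
python3 -c "
from h import *
look(4,'pics/i1.png')"
```

```text
clk 17.05 Fb mean [-3.23 -1.88  0.74] sd [0.91 0.48 0.33] tcpb [-0.0413 -0.0335] z 0.0391 psd [0. 0. 0.]
```

{"name": "step_arm", "arguments": {"plan": "0 0.0005 0 0;0 0.001 0 0;0 0.0015 0 0;0 0.002 0 0;0 0.002 0 0"}}

```text
clock: 17.68
tcp_pos: [0.5457, -0.0415, 0.0389]
tool_rot: [-0.001, 0.668, 0.744, -0.001]
force: [-6.2, -4.0, 1.9]
opening: 0.23
```

```bash
python3 -c "
from h import *
im=look(4)
crop('top',im,205,155,305,190,'pics/i2.png',8)
b=capture('side');crop('side',b,255,170,325,215,'pics/i2s.png',11)"
```

```text
clk 17.875 Fb mean [-6.42 -3.09  1.72] sd [0.63 0.24 0.2 ] tcpb [-0.0402 -0.0334] z 0.0389 psd [0. 0. 0.]
```

View pics/i2.png

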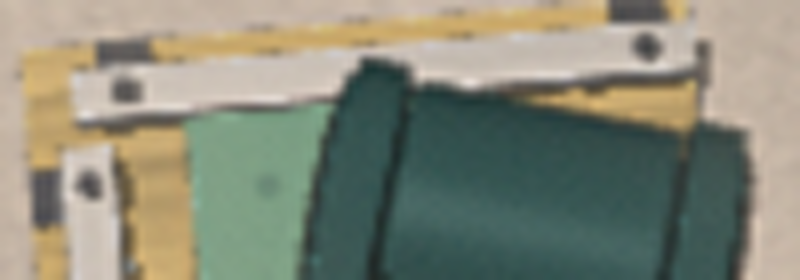

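View pics/i2s.png

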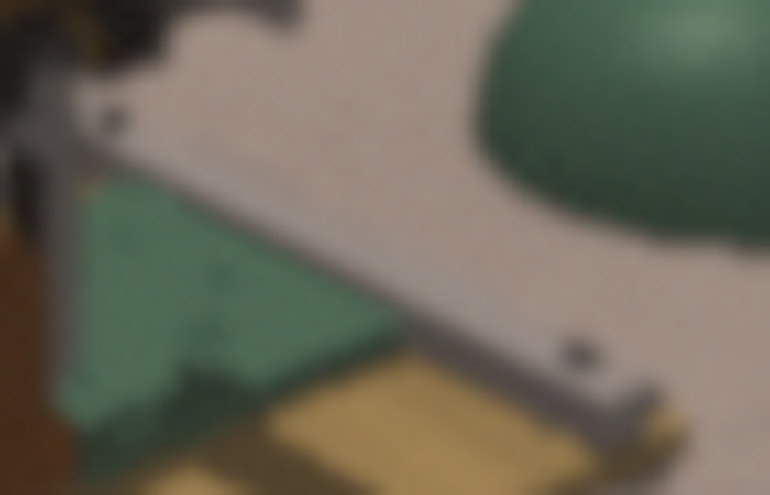

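{"name": "step_arm", "arguments": {"plan": "0 0.0005 0 0;0 0.001 0 0;0 0.001 0 0;0 0.001 0 0;0 0.001 0 0"}}

```text
clock: 18.55
tcp_pos: [0.5457, -0.0415, 0.039]
tool_rot: [-0.002, 0.668, 0.744, -0.002]
force: [-7.6, -3.5, 4.5]
opening: 0.232
```

```bash
python3 -c "
from h import *
im=look(4)
b=capture('side');crop('side',b,255,170,325,215,'pics/i3s.png',11)"
```

```text
clk 18.75 Fb mean [-8.77 -2.77  4.06] sd [0.55 0.35 0.52] tcpb [-0.0401 -0.0334] z 0.0389 psd [0. 0. 0.]
```

View pics/i3s.png

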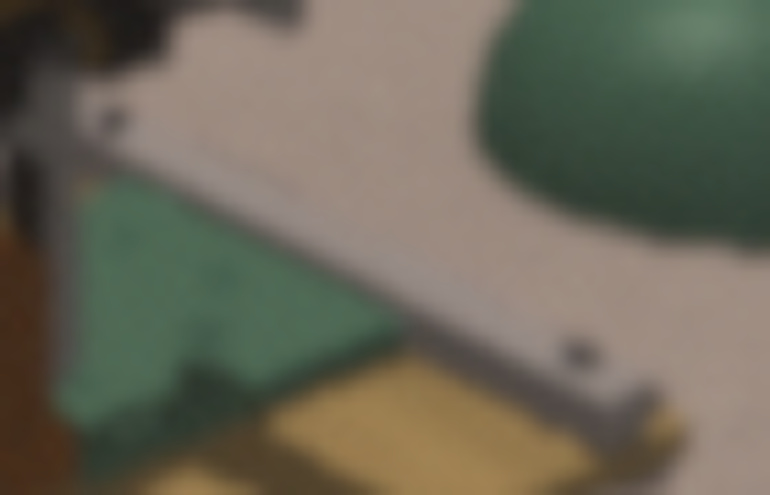

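{"name": "step_arm", "arguments": {"plan": "0 -0.002 0 0;0 -0.004 0 0;0 -0.015 0 0;0 -0.03 0 0;0 -0.05 -0.03 0;0 -0.07 -0.07 0;0 -0.09 -0.08 0;-0.05 -0.11 -0.08 0;-0.10 -0.11 -0.08 0;-0.12 -0.11 -0.08 0"}}

```text
clock: 20.05
tcp_pos: [0.451, -0.1737, 0.1195]
tool_rot: [0.001, 0.669, 0.743, 0.0]
force: [0.2, -0.0, -0.3]
opening: 0.233
```

```bash
python3 - <<'E'
from h import *
im=capture("top"); x,y=b2w(.037,.0071)
p=tilefit(im,x,y,B[2]-.01)
S=10;o=np.array([222,160])
a=cv2.resize(im[160:218,222:280,::-1],None,fx=S,fy=S,interpolation=cv2.INTER_CUBIC)
def pl(P,col):
    q=(w2px("top",P)-o+.5)*S; cv2.polylines(a,[np.round(q*16).astype(np.int32)],True,col,1,shift=4)
pl([[*q,.024] for q in rect(*p,.06)],(0,255,255))
pl([[*b2w(.097,-.12),.03],[*b2w(.097,.12),.03]],(255,0,0))
cv2.imwrite("pics/ov2.png",a)
E
```

```text
tilefit world [0.6178 0.0081 0.1068] board [0.0369 0.0082] dth -0.0012 cost 92.38
```

View pics/ov2.png

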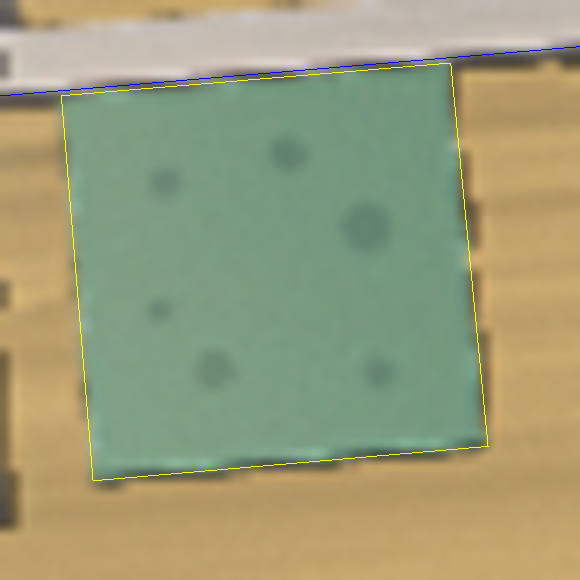

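```bash
python3 -c "
from h import *
gob(.040,-.095,.040)"
```

```text
shift [0.0619 0.1881 0.0793] yaw -0.21 cur ang 5.97 tcp [ 0.4513 -0.1751  0.1192] clk 20.1 F [-0.02 -1.09 -1.35]
board tcp [-0.1484 -0.156 ] Fboard [-0.13 -1.08]
```

{"name": "step_arm", "arguments": {"plan": "0.005 0.05 0 0;0.02 0.10 0 0;0.04 0.15 0 0;0.062 0.188 0 0;0.062 0.188 0 0;0.062 0.188 0.04 0;0.062 0.188 0.07 0;0.062 0.188 0.078 0;0.062 0.188 0.078 0;0.062 0.188 0.078 0", "newtons": 60}}

```text
clock: 21.35
tcp_pos: [0.6328, -0.0905, 0.0434]
tool_rot: [0.001, 0.668, 0.744, 0.001]
force: [0.2, -0.2, 0.4]
opening: 0.232
```

```bash
python3 -c "
from h import *
look(5)
gob(.040,-.095,.040)
b=capture('side');crop('side',b,195,120,345,250,'pics/j1s.png',5)"
```

```text
clk 21.6 Fb mean [ 0.24 -0.13 -0.64] sd [0.6  0.42 0.46] tcpb [ 0.041  -0.0914] z 0.0429 psd [0.0002 0.0001 0.0004]
shift [-0.0037 -0.0007  0.0022] yaw -0.04 cur ang 6.15 tcp [ 0.6323 -0.0904  0.0422] clk 21.6 F [ 0.59 -0.88 -1.39]
board tcp [ 0.0407 -0.0913] Fboard [ 0.49 -0.94]
```

View pics/j1s.png

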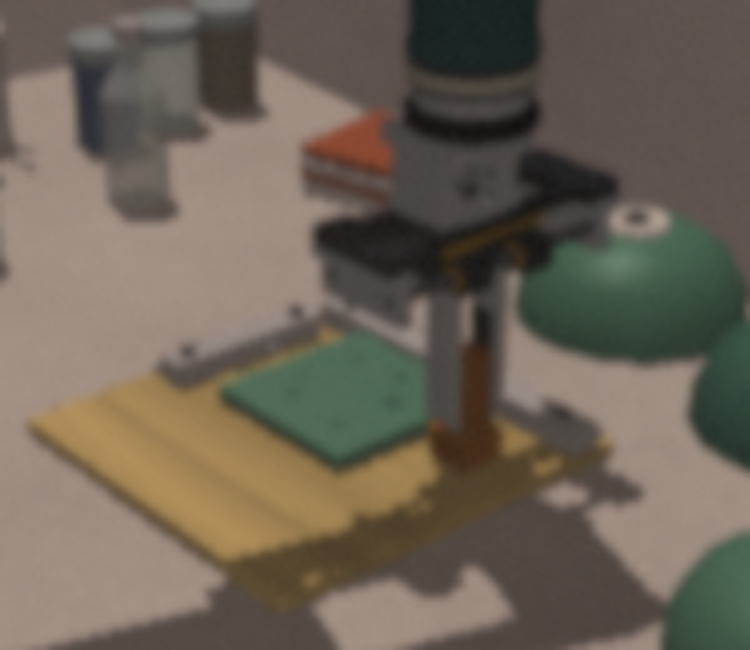

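{"name": "step_arm", "arguments": {"plan": "0.008 0 0.002 0;0.016 0 0.002 0;0.021 0 0.002 0;0.024 0 0.002 0;0.026 0 0.002 0;0.028 0 0.002 0;0.030 0 0.002 0;0.032 0 0.002 0;0.034 0 0.002 0;0.036 0 0.002 0"}}

```text
clock: 22.9
tcp_pos: [0.628, -0.0544, 0.0393]
tool_rot: [0.0, 0.668, 0.744, 0.0]
force: [0.6, -1.8, -1.6]
opening: 0.236
```

```bash
python3 -c "
from h import *
look(4,'pics/j2.png')
b=capture('side');crop('side',b,205,150,325,230,'pics/j2s.png',6)"
```

```text
clk 23.1 Fb mean [-0.37 -1.21 -0.9 ] sd [0.67 0.49 0.69] tcpb [ 0.0403 -0.0546] z 0.0392 psd [0. 0. 0.]
```

View pics/j2.png

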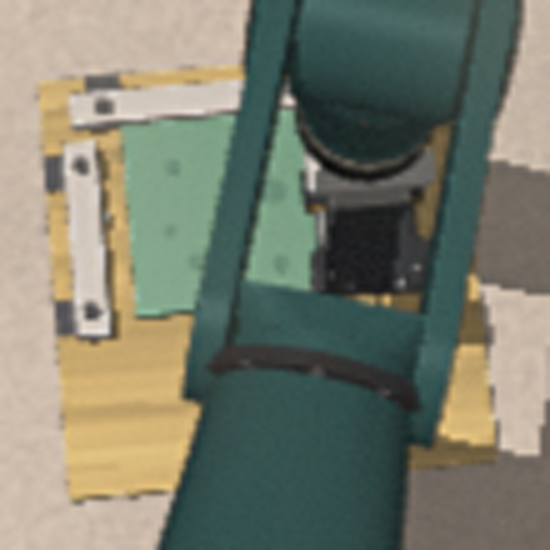

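View pics/j2s.png

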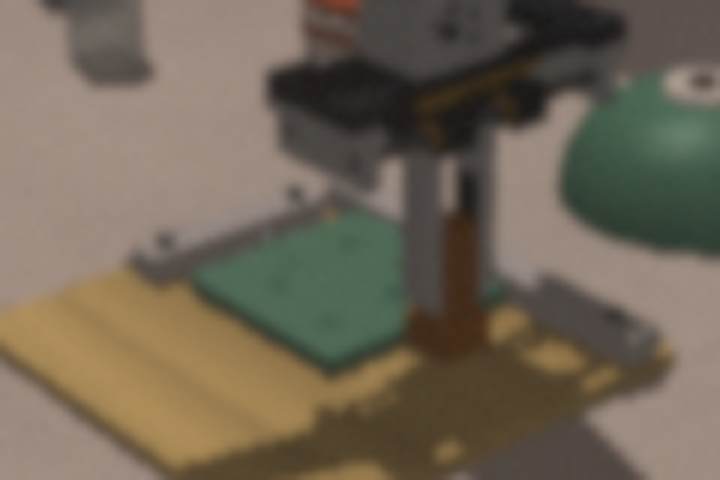

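{"name": "step_arm", "arguments": {"plan": "0.002 0 0 0;0.004 0 0 0;0.006 0 0 0;0.008 0 0 0;0.0095 0 0 0;0.0105 0 0 0;0.0115 0 0 0;0.0115 0 0 0"}}

```text
clock: 24.15
tcp_pos: [0.6268, -0.0428, 0.0393]
tool_rot: [0.0, 0.668, 0.744, 0.0]
force: [-0.3, -1.3, 0.6]
opening: 0.229
```

```bash
python3 -c "
from h import *
look(4,'pics/j3.png')"
```

```text
clk 24.35 Fb mean [-0.63 -2.12  1.12] sd [0.09 0.4  0.28] tcpb [ 0.0404 -0.0434] z 0.0393 psd [0. 0. 0.]
```

View pics/j3.png

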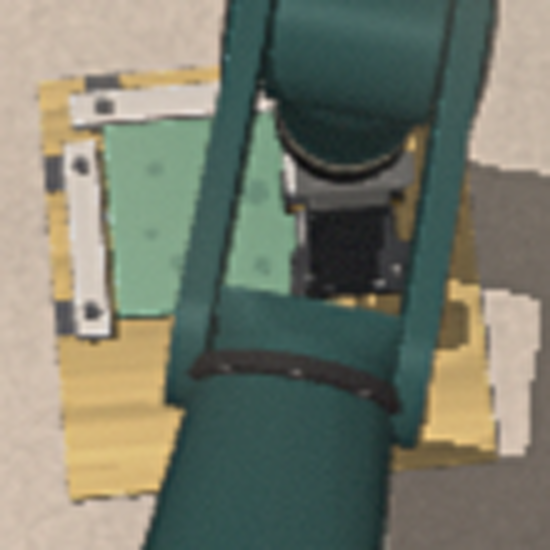

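Close to the stop. One-millimetre advances.

{"name": "step_arm", "arguments": {"plan": "0.0007 0 0 0;0.0014 0 0 0;0.002 0 0 0;0.002 0 0 0"}}

```text
clock: 24.85
tcp_pos: [0.6265, -0.0409, 0.0393]
tool_rot: [0.0, 0.668, 0.744, 0.0]
force: [-0.1, -2.5, 1.2]
opening: 0.23
```

```bash
python3 -c "
from h import *
look(3)"
```

```text
clk 25.0 Fb mean [-0.3  -3.29  1.08] sd [0.25 0.42 0.49] tcpb [ 0.0403 -0.0415] z 0.0392 psd [0. 0. 0.]
```

{"name": "step_arm", "arguments": {"plan": "0.0007 0 0 0;0.0014 0 0 0;0.002 0 0 0;0.002 0 0 0"}}

```text
clock: 25.5
tcp_pos: [0.6262, -0.0388, 0.0392]
tool_rot: [-0.0, 0.668, 0.744, 0.0]
force: [0.8, -2.3, 0.1]
opening: 0.234
```

```bash
python3 -c "
from h import *
look(3)"
```

```text
clk 25.65 Fb mean [-0.18 -3.27  0.49] sd [0.62 0.27 0.28] tcpb [ 0.0402 -0.0394] z 0.0392 psd [0. 0. 0.]
```

{"name": "step_arm", "arguments": {"plan": "0.0007 0 0 0;0.0014 0 0 0;0.002 0 0 0;0.002 0 0 0"}}

```text
clock: 26.15
tcp_pos: [0.6262, -0.038, 0.0392]
tool_rot: [0.001, 0.668, 0.744, -0.001]
force: [0.6, -5.9, 0.9]
opening: 0.23
```

```bash
python3 -c "
from h import *
look(3,'pics/j4.png')"
```

```text
clk 26.3 Fb mean [ 0.16 -5.25  0.05] sd [0.48 0.18 0.37] tcpb [ 0.0402 -0.0386] z 0.0392 psd [0. 0. 0.]
```

View pics/j4.png

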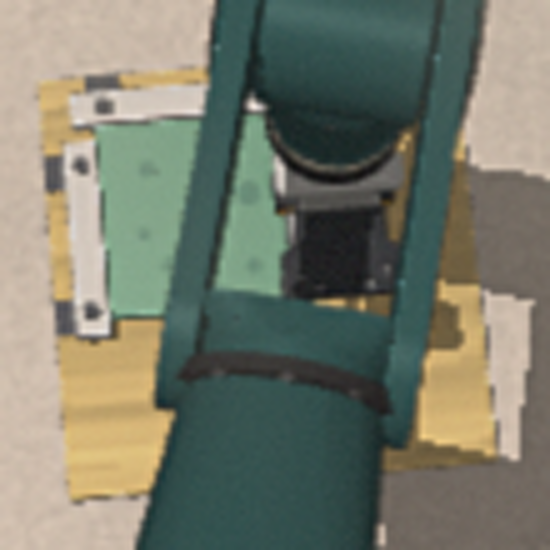

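Contact with the stop starting (-5.3 N). Press a bit more.

{"name": "step_arm", "arguments": {"plan": "0.0007 0 0 0;0.0014 0 0 0;0.0014 0 0 0;0.0014 0 0 0"}}

```text
clock: 26.8
tcp_pos: [0.6261, -0.0379, 0.0392]
tool_rot: [0.002, 0.668, 0.744, -0.001]
force: [1.3, -7.4, -0.3]
opening: 0.228
```

```bash
python3 -c "
from h import *
look(4)"
```

```text
clk 27.0 Fb mean [-0.2  -8.33 -0.35] sd [0.13 0.38 0.22] tcpb [ 0.0402 -0.0385] z 0.0392 psd [0. 0. 0.]
```

{"name": "step_arm", "arguments": {"plan": "0.0014 0 0 0;0.0014 0 0 0;-0.001 0 0 0;-0.004 0 0 0;-0.015 0 0 0;-0.03 0 0 0;-0.045 0 -0.03 0;-0.045 -0.02 -0.07 0;-0.08 -0.08 -0.07 0;-0.12 -0.13 -0.07 0"}}

```text
clock: 28.25
tcp_pos: [0.5147, -0.1639, 0.11]
tool_rot: [0.001, 0.667, 0.745, 0.0]
force: [0.2, -0.2, -1.1]
opening: 0.227
```

```bash
python3 - <<'E'
from h import *
im=capture("top")
crop("top",im,200,145,310,255,"pics/k1.png",5)
x,y=b2w(.037,.036)
p=tilefit(im,x,y,B[2]-.01)
S=10;o=np.array([210,160])
a=cv2.resize(im[160:218,210:268,::-1],None,fx=S,fy=S,interpolation=cv2.INTER_CUBIC)
def pl(P,col):
    q=(w2px("top",P)-o+.5)*S; cv2.polylines(a,[np.round(q*16).astype(np.int32)],True,col,1,shift=4)
pl([[*q,.024] for q in rect(*p,.06)],(0,255,255))
cv2.imwrite("pics/k2.png",a)
b=capture('side');crop('side',b,195,150,325,240,'pics/k2s.png',6)
goto(.465,-.279,.10,0)
E
```

```text
tilefit world [0.6146 0.0364 0.1077] board [0.0368 0.0367] dth -0.0003 cost 49.19
shift [-0.107  -0.0578  0.0093] yaw 5.82 cur ang 5.82 tcp [ 0.5117 -0.1667  0.1091] clk 28.35 F [-0.06  0.37 -0.71]
```

View pics/k2.png

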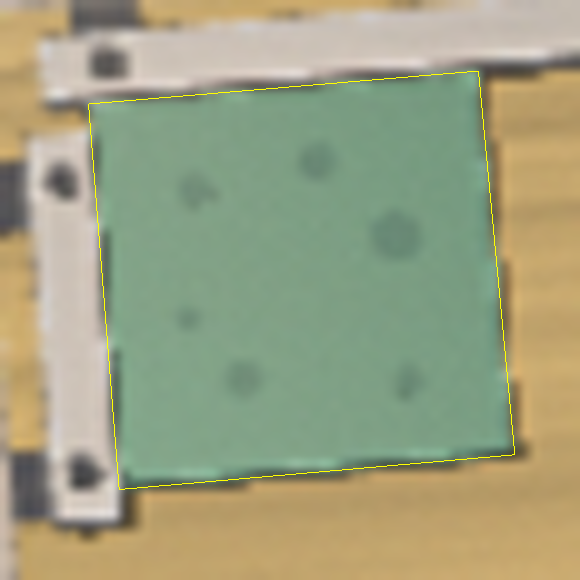

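View pics/k2s.png

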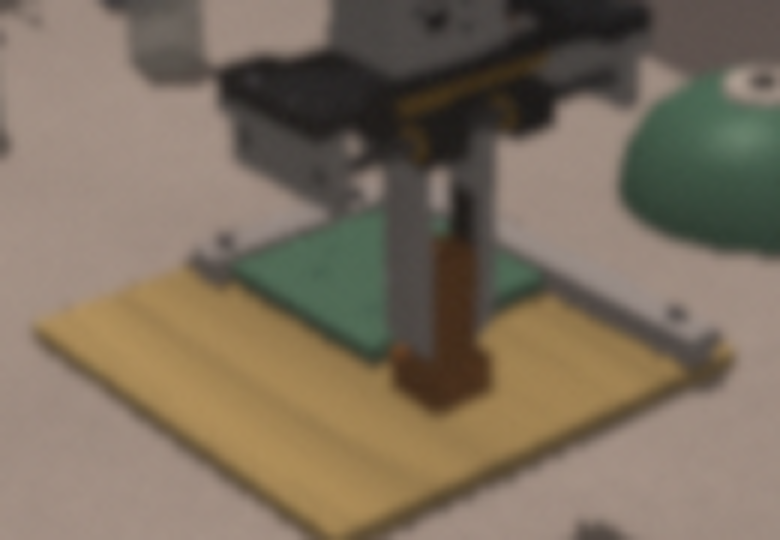

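```bash
python3 -c "
from h import *
goto(.474,-.279,.032,6.19)"
```

```text
shift [-0.1079 -0.0487  0.0773] yaw -0.37 cur ang 5.82 tcp [ 0.5117 -0.1667  0.1091] clk 28.35 F [-0.06  0.37 -0.71]
```

{"name": "step_arm", "arguments": {"plan": "-0.04 -0.02 0 0;-0.08 -0.04 0 0;-0.107 -0.049 0 0;-0.107 -0.049 0 0;-0.107 -0.049 0.03 0;-0.107 -0.049 0.06 0;-0.107 -0.049 0.072 0;-0.107 -0.049 0.072 0;-0.107 -0.049 0.072 0"}}

```text
clock: 29.48
tcp_pos: [0.4794, -0.2749, 0.0386]
tool_rot: [0.001, 0.668, 0.744, 0.0]
force: [-1.0, -0.4, -0.3]
opening: 0.232
```

```bash
python3 -c "
from h import *
look(4)
goto(.474,-.279,.029,6.19)
b=capture('side');crop('side',b,215,200,345,290,'pics/l1.png',6)"
```

```text
clk 29.675 Fb mean [ 0.05  0.19 -0.21] sd [0.3  0.87 0.34] tcpb [-0.1313 -0.2584] z 0.0386 psd [0.0002 0.     0.0002]
shift [-0.0034 -0.0054  0.0093] yaw -0.03 cur ang 6.16 tcp [ 0.479  -0.2751  0.0383] clk 29.675 F [-0.19  1.49 -0.29]
```

View pics/l1.png

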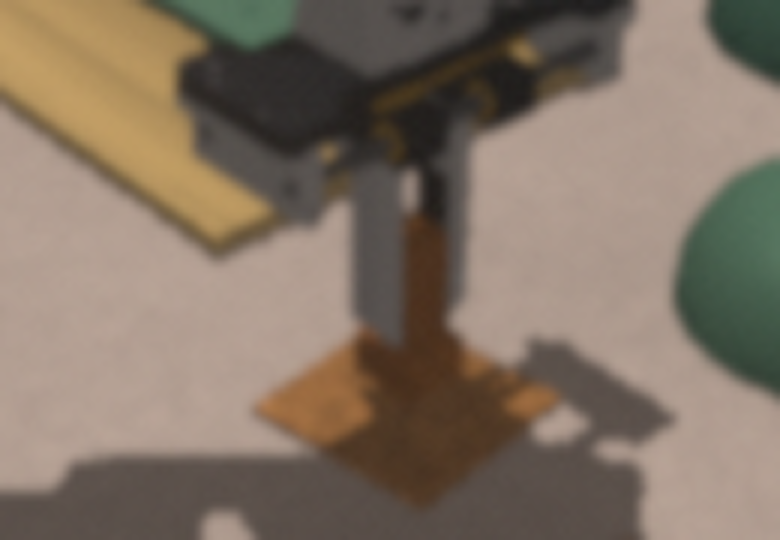

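Near pad centre (0.479, -0.275). Lower slowly to contact.

{"name": "step_arm", "arguments": {"plan": "0 0 0.003 0;0 0 0.006 0;0 0 0.008 0;0 0 0.009 0;0 0 0.009 0"}}

```text
clock: 30.35
tcp_pos: [0.4784, -0.2747, 0.0281]
tool_rot: [0.0, 0.668, 0.744, 0.0]
force: [-0.2, -1.2, -0.9]
opening: 0.232
```

```bash
python3 -c "
from h import *
look(4)"
```

```text
clk 30.55 Fb mean [-0.31  0.65 -0.49] sd [0.19 0.07 0.5 ] tcpb [-0.1322 -0.2579] z 0.0281 psd [0. 0. 0.]
```

{"name": "step_arm", "arguments": {"plan": "0 0 0.0008 0;0 0 0.0015 0;0 0 0.0015 0"}}

```text
clock: 30.92
tcp_pos: [0.4784, -0.2747, 0.0281]
tool_rot: [0.0, 0.668, 0.744, 0.0]
force: [-2.8, 1.7, 6.2]
opening: 0.228
```

```bash
python3 -c "
from h import *
look(3)"
```

```text
clk 31.075 Fb mean [-2.32  2.01  6.51] sd [0.53 0.52 0.28] tcpb [-0.1321 -0.2579] z 0.0281 psd [0. 0. 0.]
```

Contact with the pad (6.5 N). Back off slightly and release.

{"name": "step_arm", "arguments": {"plan": "0 0 -0.001 0;0 0 -0.001 0"}}

```text
clock: 31.32
tcp_pos: [0.4784, -0.2747, 0.0281]
tool_rot: [0.0, 0.668, 0.744, 0.0]
force: [-1.5, 0.6, 4.9]
opening: 0.232
```

{"name": "step_arm", "arguments": {"plan": "0 0 0 0;0 0 0 0;0 0 0 0;0 0 0 0;0 0 0 0;0 0 0 0;0 0 0 0;0 0 0 0", "jaw": -1}}

```text
clock: 32.33
tcp_pos: [0.4784, -0.2747, 0.0277]
tool_rot: [0.0, 0.668, 0.744, 0.0]
force: [0.8, 0.6, 0.1]
opening: 0.998
```

```bash
python3 -c "
from h import *
b=capture('side');crop('side',b,215,200,345,290,'pics/l2.png',6);print(read_state()['opening'])"
```

```text
0.998175281116678
```

View pics/l2.png

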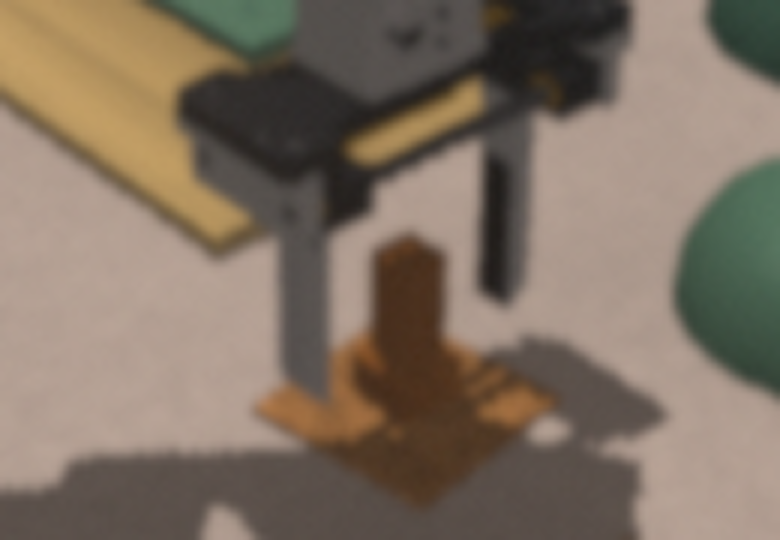

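Pusher stands upright and free. Lift straight up and move aside.

{"name": "step_arm", "arguments": {"plan": "0 0 -0.03 0;0 0 -0.08 0;0 0 -0.13 0;0 0 -0.17 0;0 -0.05 -0.17 0;0 -0.10 -0.17 0;0 -0.13 -0.17 0;0 -0.13 -0.17 0;0 -0.13 -0.17 0"}}

```text
clock: 33.5
tcp_pos: [0.3497, -0.2886, 0.1978]
tool_rot: [0.0, 0.668, 0.744, 0.0]
force: [0.1, 0.2, -0.2]
opening: 0.999
```

```bash
python3 - <<'E'
from h import *
im=capture("top"); x,y=b2w(.037,.036); tilefit(im,x,y,B[2])
b=capture("side")
cv2.imwrite("pics/f_top.png",im[:,:,::-1]); cv2.imwrite("pics/f_side.png",b[:,:,::-1])
for t in("pad","pusher","jar","bottle","basin"):
    for m in masks_of("side",t)[:2]: print(t,round(m['confidence'],2),np.round(m['bbox'],1))
E
```

```text
tilefit world [0.6146 0.0363 0.1067] board [0.0368 0.0366] dth -0.0013 cost 53.75
pad 0.64 [320.7 312.1  57.2  42. ]
pad 0.63 [281.8 271.9  50.7  27.9]
pusher 0.6 [281.2 254.3  19.6  27.7]
jar 0.46 [186.4 164.6  14.7  27.1]
basin 0.9 [357.5 245.4  57.2  49.2]
```

View pics/f_top.png

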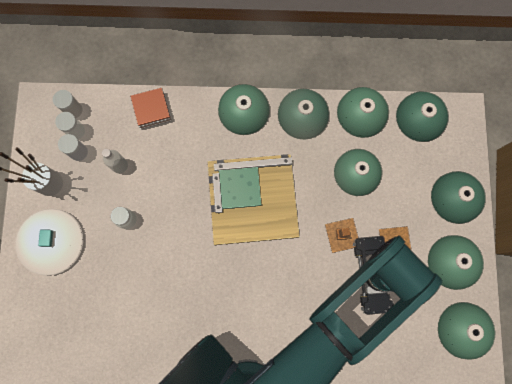

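View pics/f_side.png

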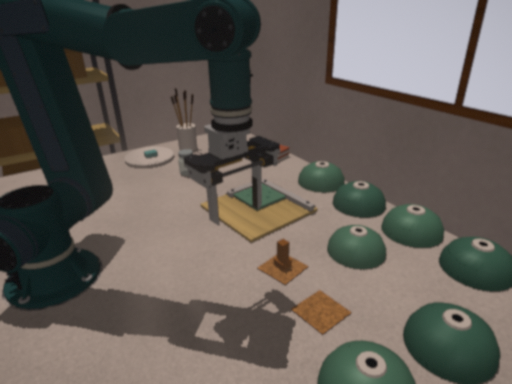

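```bash
python3 -c "
from station import close_job; print(close_job())"
```

```text
the job is handed in; nothing more can be done
None
```

The tile now sits square in the corner and the pusher is back upright on its cork pad. I handed the job in at about 34 s; no verdict was reported.

- **Fence:** My first press left the tile about 0.03 rad off square, so it may not have met that step's limit. I pressed again farther from the corner. That took the tool to about 9 N, including the drag, and the tile then measured about 0.001 rad off the fence.
- **Stop:** I slid the tile along the fence and pressed it at about 8.3 N on the tool. About 3 N of that was drag, leaving roughly 5 N on the stop.
- **Last camera check:** The tile's centre is about 63 mm from each nominal face and about 0.001 rad off square, with no visible gap at either edge. The pusher stands near the pad's centre, with the gripper clear of it.
- **Bystanders:** The basin, jar and bottle look unmoved in the last top picture. In the side view the network did not find the bottle at all and found the jar only at low confidence.
- **Not read directly:** The feeler pins and the contact forces on the bars cannot be read. I inferred them from the wrist force, which has about 0.5 N of noise, and from the pictures.

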